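# Set equal gaps between tip boxes with a spacer block

## Task

Set the two tip boxes on the loading rail to equal gaps with the blue spacer block: stand the block on the rail against the grey end stop and slide the yellow box up snug against it, then step the block over to the other side of the yellow box and slide the pink box up snug against it, without shifting the yellow box, so that both gaps are one block wide. Then lift the block out, stand it back upright on its black mat and let go, leaving both gaps as set and the other things on the bench where they are.

Things in the scene. Friction and masses are not known exactly. Their poses are not given: they have to be found in the camera images.
- rail: fixed aluminium loading rail (base plate 150 mm across x, 460 mm along y, 12 mm thick, low steel lips 10 mm high along both long edges) with a grey end stop at one end. Origin on the table at the middle of the row; +y runs along the row away from the end stop. Its top (the bed) is 12 mm over the table. Its yaw varies by up to 0.2 rad
- stop_face (a point): middle of the foot of the end stop's face, at bed level (12 mm over the table); the face is upright, looks along the rail's +y, 110 mm wide and 50 mm tall; axes parallel to the rail's
- yellow (a joint): slide of the yellow-lidded tip box, the one next to the end stop, in m along the rail's +y: 0 = touching the stop, so the value is the gap between the stop and the box. The box is captive on a carrier with a drag of about 8 N (steady friction), and stays where it is left. Range 0 to 0.25
- yellow_near (a point): middle of the yellow box's face towards the stop, 42 mm over the table. The box is 120 mm across the rail, 76 mm along it, its flat top 71 mm over the table, all faces upright and flat; axes parallel to the rail's
- yellow_far (a point): middle of the yellow box's face away from the stop, 42 mm over the table
- pink (a joint): slide of the pink-lidded tip box, the farther one, same size and drag, in m along the rail's +y: the gap between yellow and pink boxes is pink's value minus yellow's value. Range 0 to 0.25
- pink_near (a point): middle of the pink box's face towards the yellow box, 42 mm over the table
- pink_far (a point): middle of the pink box's face away from the stop, 42 mm over the table
- spacer: loose spacer: blue hard-plastic block 80 (its x) x 30 (its y, the gap width) x 50 mm tall, with a black grip rib on top, 40 (x) x 14 (y) mm, from 50 to 105 mm over the underside, centred. Origin at the centre of the underside. 0.13 to 0.21 kg. Starts standing on the black mat
- mat: fixed black rubber mat 130 x 130 mm, 3 mm thick, where the spacer lives; origin at the centre of its underside, on the table
- amber: bystander: small brown bottle, 60 mm across, 100 mm tall, red cap; origin centre of its underside
- bluecap: bystander: clear jar with blue cap, 64 mm across, 100 mm tall; origin centre of its underside
- whitecap: bystander: small brown bottle, 56 mm across, 85 mm tall, white cap; origin centre of its underside
- tub: bystander: cream square open tub 90 x 90 x 75 mm; origin centre of its underside
- beaker: bystander: clear beaker, 70 mm across the rim, 85 mm tall; origin centre of its underside
- pipette: bystander: white and blue hand pipette lying flat, 240 mm long, 26 mm thick (the yellow finger rest 50 mm wide); its +x points to the tip, origin at the underside about mid-length
- rack: bystander: low green divided tray 70 x 130 x 40 mm; origin centre of its underside
Mind the look-alikes: they are no part of the job. Leave any red look-alike of the spacer alone.

How it is judged:
By the outcome, as a careful person would: the job done as asked, in the order asked, and still so for the second after the job is handed in, with the robot touching nothing.
It also fails if it takes over 72 s, if anything falls off the work surface, if the arm or the gripper's body presses on something with over 40 N, if the wrist force passes 120 N, or if a joint passes its speed limit or range.

## Robot

A 6-joint arm with a two-finger parallel gripper is mounted at the origin on the work surface. World frame = base frame: x ahead of the robot, y to its left, z up, the work surface at z = 0. Lengths are in m, angles in rad, forces in N, time in s.
With the tool pointing down it reaches from about 0.4 to 0.925 m from the base axis. Payload 12.5 kg.
Tool frame: the origin (TCP) lies on the centre line of the jaws, within the pads' length; the fingertips stand 22 mm ahead of it and the grasp point (between the pads) lies 3 mm ahead of it (arm.nose_length is the distance from the TCP to the fingertips, in m); z points along the fingers, y is the line along which they close (so a half turn about z gives the same grasp; the last joint's range is limited). The gripper opens to 95 mm and grips with 3 to 60 N. Pads are 20 mm wide; open, the fingers measure 119 mm over their backs; the gripper's body (75 mm by 180 mm) begins 59 mm behind the grasp point.
Start: joints at [-1.32, 0.491, 1.559, -0, 1.092, -0.106], TCP at [0.218, -0.586, 0.237] pointing down, gripper open.
Joint ranges: [-3.1, 3.1], [-0.84, 2.19], [0.05, 2.79], [-1.13, 4.28], [0.06, 2.93], [-2.69, 2.69]. Speed limits (rad/s): [2.22, 2.22, 2.79, 3.14, 3.14, 3.14].

## Interface

Orientations are given as a unit quaternion [w, x, y, z].
In Python, from bench import readout, viewer, job, spotter, arm gives the robot as it stands.
- The arm moves only by the shell command python3 -m pendant 'ROWS' [FORCE]. ROWS is JSON, a list of rows, each a list of 3 entries, a list of its own where there are three numbers: the shift along the tool's x, y, z in mm, then the turn, a rotation vector about the tool's x, y, z in rad, then the closure, from 0 (fully open) to 1 (shut). A call has 1 to 10 rows; each row shifts and turns the commanded pose from where the row before left it, along the tool's axes as they then stand; what a row does not reach is not made up. A row lasts 1/8 s, in which the tool goes at most 62.5 mm and 10.7 degrees, less where a joint would pass 70% of its speed; a pose out of reach is approached as far as the arm can. A call is refused whole if a number of a shift passes 62.5 or a number of a turn 0.188, either way. A call with a gripper value outside its range is refused whole. The fingers move at their own pace and stop on an object; FORCE is the grip in N (left out, the last holds). Time passes only in rows, so rows that do not move let the fingers close. It gives the time, the measured TCP pose, the force, the opening and the grip force at its end, in the units of the state.
- readout.state(): the state, without advancing time (a new reading comes with each control period).
- viewer.camera(name): name is "scene" or "top"; returns (picture, depth): 480x640x3 uint8, red, green, blue; 480x640 float32, m along the optical axis (not along the pixel's ray), 0 where there is no reading.
- viewer.get_calibration(name): a dict with "vertical_fov" (degrees; the focal length in pixels is half the picture's height over the tangent of half this angle, whatever the lens; pixels are square), "cx", "cy" (the principal point, pixels), "k1" (the pictures are not rectified: a ray, as slopes to the right and down, at radius r is drawn at 1 + k1 r^2 times it, then the intrinsics apply), "xyz" and "orientation" of the camera in the world. Camera axes: x right, y down, z forward; pixel columns grow to the right and rows downward; lengths in m; the calibration is good to about 2 mm. A picture is of the moment at which its call begins. get_calibration takes no time and is no camera call.
- job.sign_off(): hands the job in; it is judged then, once.
Trained networks look in the newest picture that a camera, given by its name, has taken for a name from the list of things; names that differ only in an ending like _2 or _b are one class to them, and where a whole thing is asked for, a point or a joint stands for the part that bears it (a point fixed in the world has none). Each returns a list of dicts, best first, with "conf" (0 to 1); they miss things now and then, are a little off and sometimes report something else, mostly with a low value. They report only what shows in the picture. A call takes as long as a camera call. They do not tell look-alikes from the thing itself.
- spotter.boxes_of(camera, label): "uv" ([column, row] in pixels, amid what is visible of it).
- spotter.outline_of(camera, label): "pixels" (480x640 bool, what is visible of it) and "uv" ([column, row] in pixels, amid what is visible of it).
The state is a dict: "clock": time; "joint_positions": joint angles; "dq": joint speeds; "effort": joint torques, N m; "tool_pos": TCP position; "tcp_rot": TCP orientation; "contact_force": force on the tool from outside, world axes, zero at the start; "moment": the same for the moment, N m; "grip_width": opening from 0.0 (shut) to 1.0 (fully open); "grasp_force": force on a finger pad.
Only numpy, scipy, OpenCV 4.12 (cv2) and the standard library are available. Lean on these libraries where they do the work, as an engineer would, in place of code of your own. Each camera call takes 0.05 s, during which the arm holds its last target. There are 200 camera calls.

## Working session

There is one attempt and no reset: what is moved stays moved. The work goes in short steps, Python scripts to look and compute and a shell command to move; the robot and the scene stay as the last step left them, time stands still between calls to the robot, and variables do not carry over. Pictures are saved under pics/ and viewed, at most 10 in all, crops included, and the job is handed in when it is done.

```bash
ls; mkdir -p pics
cat > h.py <<'E'
import numpy as np, cv2
from bench import readout, viewer, job, spotter, arm
from scipy.spatial.transform import Rotation as R
def q2R(q): return R.from_quat([q[1],q[2],q[3],q[0]]).as_matrix()
def world(name, uv, depth):
    c=viewer.get_calibration(name); f=240/np.tan(np.radians(c["vertical_fov"])/2)
    uv=np.atleast_2d(np.asarray(uv,float)); K=np.array([[f,0,c["cx"]],[0,f,c["cy"]],[0,0,1]])
    n=cv2.undistortPoints(uv.reshape(-1,1,2),K,np.array([c["k1"],0,0,0,0.])).reshape(-1,2)
    d=np.broadcast_to(depth,(len(n),)); p=np.c_[n*d[:,None],d]
    return p@q2R(c["orientation"]).T+np.array(c["xyz"])
def cloud(name,depth):
    v,u=np.mgrid[0:480,0:640]; return world(name,np.c_[u.ravel(),v.ravel()],depth.ravel()).reshape(480,640,3)
E
python3 - <<'E'
from h import *
for n in ["scene","top"]:
    p,d=viewer.camera(n); cv2.imwrite(f"pics/{n}0.png",p[...,::-1]); np.savez(f"{n}0.npz",p=p,d=d)
    c=viewer.get_calibration(n); print(n,c)
    for l in ["spacer","yellow","pink","mat","rail"]:
        for b in spotter.boxes_of(n,l): 
            u,v=map(int,b["uv"]); print(l,round(b["conf"],2),u,v,world(n,[u,v],d[v,u]).round(3))
print(readout.state());
E
```

```text
pics
scene {'vertical_fov': 53.16979771587794, 'cx': 320.813339108412, 'cy': 241.50964469305615, 'k1': 0.04093230248014434, 'xyz': array([ 0.96800249, -0.66823199,  0.81333607]), 'orientation': array([-0.38418911,  0.87804212,  0.26429799, -0.10764447])}
spacer 0.95 162 323 [[ 0.409 -0.351  0.063]]
spacer 0.69 97 365 [[ 0.383 -0.478  0.063]]
spacer 0.55 137 276 [[ 0.265 -0.289  0.053]]
spacer 0.26 423 295 [[0.786 0.044 0.007]]
yellow 0.71 320 265 [[ 0.581 -0.061  0.073]]
pink 0.66 353 220 [[0.564 0.11  0.071]]
mat 0.64 185 342 [[ 0.439 -0.335  0.005]]
rail 0.69 318 272 [[ 0.583 -0.071  0.061]]
rail 0.21 354 219 [[0.564 0.115 0.072]]
top {'vertical_fov': 44.2646504584065, 'cx': 310.02202353659095, 'cy': 238.4013492681042, 'k1': -0.10438576202633106, 'xyz': array([0.32914128, 0.01641377, 1.71861606]), 'orientation': array([ 0.03957851, -0.70393337,  0.70758052, -0.04734085])}
spacer 0.88 474 295 [[ 0.37 -0.46  0.08]]
spacer 0.71 426 286 [[ 0.397 -0.33   0.057]]
spacer 0.28 321 225 [[ 0.57  -0.033  0.073]]
yellow 0.95 320 230 [[ 0.557 -0.031  0.07 ]]
pink 0.94 260 230 [[0.557 0.138 0.07
[... 233 characters left out ...]
sitions': array([-1.31959790e+00,  4.90880138e-01,  1.55891823e+00, -7.37172165e-06,
        1.09168292e+00, -1.05591347e-01]), 'dq': array([ 3.84906716e-04, -1.05079156e-03,  7.12297120e-05,  2.06484175e-03,
        5.43444471e-04,  1.09919819e-03]), 'effort': array([ 1.00714591e-03, -6.12205768e+01, -2.58359045e+01,  6.93046418e-02,
        4.45529935e-02, -1.07913806e-06]), 'tool_pos': array([ 0.21831981, -0.58563982,  0.236667  ]), 'tcp_rot': array([5.57754595e-05, 9.84129485e-01, 1.77451833e-01, 7.88210396e-07]), 'contact_force': array([ 0.20279038, -0.00676988, -0.48607747]), 'moment': array([ 0.00849553, -0.00592945,  0.03830277]), 'grasp_force': 0.0, 'grip_width': 0.9941244743680552}
```

View pics/scene0.png

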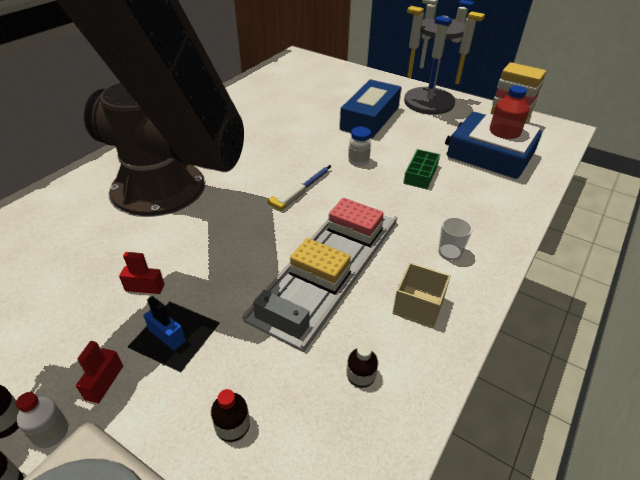

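View pics/top0.png

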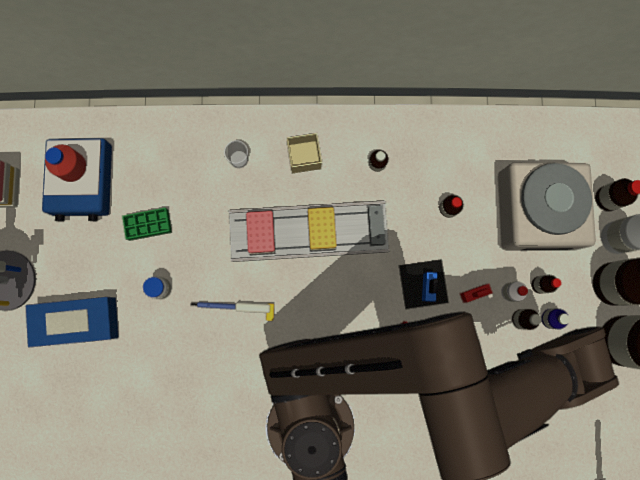

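The blue spacer stands on the mat (scene 165,325; top 430,286), with red look-alikes at scene (142,275) and (98,372). The stop is at top (376,225), yellow at (321,228), pink at (260,232). Next I'll fit the geometry.

```bash
cat >> h.py <<'E'
def rect(P):
    (c,s,a)=cv2.minAreaRect((P[:,:2]*1000).astype(np.float32)); 
    return np.round(c,1),np.round(s,1),round(a,1),len(P)
def measure(n,p,d):
    W=cloud(n,d); hsv=cv2.cvtColor(p,cv2.COLOR_RGB2HSV); h,s,v=[hsv[...,i].astype(int) for i in range(3)]
    z=W[...,2]; x=W[...,0]; y=W[...,1]; ok=d>0
    near=(x>.42)&(x<.72)&(y>-.3)&(y<.3)
    out={}
    def cl(m):
        m=cv2.morphologyEx(m.astype(np.uint8),cv2.MORPH_OPEN,np.ones((2,2)))
        k,l,st,_=cv2.connectedComponentsWithStats(m); 
        return W[l==1+np.argmax(st[1:,4])] if k>1 else None
    out['yellow']=cl(ok&near&(h>15)&(h<32)&(s>120)&(v>90)&(z>.06)&(z<.085))
    out['pink']=cl(ok&near&((h<8)|(h>170))&(s>80)&(v>90)&(z>.06)&(z<.085))
    out['blue']=cl(ok&(h>100)&(h<125)&(s>130)&(v>50)&(x>.25)&(x<.75)&(y>-.5)&(y<.25)&(z>.04)&(z<.085))
    out['stop']=cl(ok&near&(y<.0)&(s<60)&(z>.052)&(z<.07))
    out['mat']=cl(ok&(v<45)&(x>.25)&(x<.6)&(y>-.45)&(y<-.2)&(z>-.005)&(z<.012))
    out['rib']=cl(ok&(v<60)&(x>.25)&(x<.75)&(y>-.45)&(y<.25)&(z>.095)&(z<.135))
    return out
E
python3 - <<'E'
from h import *
for n in ["scene","top"]:
    f=np.load(f"{n}0.npz"); 
    for k,P in measure(n,f['p'],f['d']).items():
        if P is not None: print(n,k,*rect(P),'z',np.median(P[:,2]).round(4))
    W=cloud(n,f['d']);
# rail via height on both
    z=W[...,2]; m=(z>.008)&(z<.03)&(abs(W[...,0]-.56)<.13)&(abs(W[...,1])<.3)
    m=cv2.morphologyEx(m.astype(np.uint8),cv2.MORPH_OPEN,np.ones((3,3))); k,l,st,_=cv2.connectedComponentsWithStats(m)
    print('rail',*rect(W[l==1+np.argmax(st[1:,4])]), 'table z',np.median(z[(abs(W[...,0]-.56)<.2)&(abs(W[...,1])<.3)&(z<.006)]))
E
```

```text
scene yellow [ 724.2 -336.3] [127.  813.9] 27.4 1298 z 0.0719
scene pink [ 714.8 -233.1] [127.4 998.8] 22.9 985 z 0.0719
scene blue [ 400.6 -344.8] [31.8 77.3] 87.0 446 z 0.0536
scene stop [ 736.5 -428.5] [111.4 657.1] 34.4 1031 z 0.0628
scene mat [ 667.  -443.5] [174.  730.8] 66.6 2488 z 0.004
scene rib [ 373.9 -327.5] [26.8 94.3] 58.2 180 z 0.1074
rail [561.6   3. ] [152.  463.6] 3.3 5142 table z 0.0013054855657963493
top yellow [473.9 -35.3] [ 86.7 295. ] 86.7 1049 z 0.0718
top pink [463.1 108.5] [310.3  96.8] 17.2 1073 z 0.0716
top blue [ 395.1 -350.3] [44.5 80.4] 87.4 212 z 0.0539
top stop [ 461.9 -125.6] [ 96.8 376.5] 57.5 528 z 0.0627
top mat [ 385.7 -190.7] [127.3 424.5] 6.7 1370 z 0.0043
top rib [ 395.3 -357. ] [40.7 40.9] 2.7 80 z 0.1078
rail [556.6  88.4] [150.6 285.8] 3.4 1800 table z 0.0005723290116022017
```

```bash
sed -i 's/    def cl(m):/    def cl(m0):\n        m=m0/; s/return W\[l==1+np.argmax(st\[1:,4\])\]/return W[(l==1+np.argmax(st[1:,4]))\&m0]/' h.py
python3 - <<'E'
from h import *
a=np.radians(3.35); ex=np.array([np.cos(a),np.sin(a)]); ey=np.array([-ex[1],ex[0]])
for n in ["scene","top"]:
    f=np.load(f"{n}0.npz"); 
    for k,P in measure(n,f['p'],f['d']).items():
        if P is not None: 
            q=P[:,:2]*1000; print(n,k,*rect(P),'z',np.median(P[:,2]).round(4),'rail x',np.percentile(q@ex,[1,99]).round(1),'rail y',np.percentile(q@ey,[1,99]).round(1))
E
```

```text
scene yellow [566.7 -36.7] [111.1  73.8] 3.1 1228 z 0.072 rail x [510.9 617.9] rail y [-105.7  -34.7]
scene pink [556.8 137.4] [111.   74.8] 2.8 924 z 0.072 rail x [510.9 618.2] rail y [ 68.7 139.8]
scene blue [ 400.9 -344. ] [31.5 77.1] 85.1 411 z 0.0537 rail x [341.8 417.2] rail y [-385.9 -355. ]
scene stop [ 574.6 -192.2] [107.3  41.5] 3.5 977 z 0.0629 rail x [510.  615.4] rail y [-245.8 -206.6]
scene mat [ 408.4 -333. ] [128.4 129.7] 6.8 2363 z 0.0041 rail x [328.6 451.2] rail y [-420.6 -292.4]
scene rib [ 400.5 -344.4] [13.8 36.6] 88.2 164 z 0.108 rail x [361.8 396.9] rail y [-374.8 -360.2]
top yellow [561.9 -37. ] [113.3  71.2] 3.3 986 z 0.072 rail x [503.7 614.2] rail y [-104.1  -34.9]
top pink [551.9 137. ] [113.3  72.2] 3.5 1000 z 0.0719 rail x [503.4 613.9] rail y [ 69.2 139.9]
top blue [ 394.7 -343.4] [30.2 76.1] 85.1 168 z 0.0539 rail x [336.7 410.9] rail y [-384.6 -348.2]
top stop [ 570.6 -192.2] [106.9  39.6] 2.9 460 z 0.063 rail x [506.1 611.2] rail y [-244.3 -206. ]
top mat [ 404.9 -334.7] [124.1 125.8] 7.3 1214 z 0.0042 rail x [322.  445.7] rail y [-420.1 -294.7]
top rib [ 393.7 -344.1] [12.9 36.1] 86.5 61 z 0.109 rail x [355.4 390.6] rail y [-373.4 -359.1]
```

```bash
cat >> h.py <<'E'
A=np.radians(3.35); EX=np.array([np.cos(A),np.sin(A)]); EY=np.array([-EX[1],EX[0]])
def st():
    s=readout.state(); T=q2R(s["tcp_rot"]); p=np.array(s["tool_pos"])*1000
    print('t',round(s["clock"],2),'pos',p.round(1),'rail',(p[:2]@EX).round(1),(p[:2]@EY).round(2),'yaw',np.degrees(np.arctan2(T[1,0],T[0,0])).round(2),'tilt',T[:,2].round(4),'F',np.round(s["contact_force"],1),'Fy_rail',round(float(np.array(s["contact_force"])[:2]@EY),1),'grip',round(s["grip_width"],3),round(s["grasp_force"],1))
    return p,T
def go(x,y,z):  # shift in tool axes to world mm
    p,T=st(); print('tool shift',(T.T@(np.array([x,y,z])-p)).round(1))
def gor(u,v,z): w=u*EX+v*EY; go(w[0],w[1],z)
def look(n,tag):
    p,d=viewer.camera(n); cv2.imwrite(f"pics/{tag}.png",p[...,::-1]); np.savez(f"{tag}.npz",p=p,d=d)
    for k,P in measure(n,p,d).items():
        if P is not None and len(P)>20:
            q=P[:,:2]*1000; print(n,k,*rect(P),'z',np.median(P[:,2]).round(4),'rail x',np.percentile(q@EX,[1,99]).round(1),'y',np.percentile(q@EY,[1,99]).round(1))
    return p,d
E
python3 -m pendant '[[[36,-23.5,0],[0,0,0],0],[[36,-23.5,0],[0,0,0],0],[[36,-23.5,0],[0,0,0],0],[[36,-23.5,0],[0,0,0],0],[[36,-23.5,0],[0,0,0],0],[[36,-23.5,0],[0,0,0],0],[[36,-23.5,0],[0,0,0],0],[[0,0,0],[0,0,0.145],0],[[0,0,0],[0,0,0.145],0],[[0,0,0],[0,0,0.145],0]]' 20
python3 - <<'E'
from h import *
look("scene","s1")
go(397.5,-344,91)
E
```

```text
clock: 1.85
tool_pos: [0.3971, -0.3433, 0.2368]
tcp_rot: [0.0, 0.999, -0.041, 0.0]
contact_force: [0.8, 0.2, 0.4]
grip_width: 1.001
grasp_force: 0.0
scene yellow [567.  -35.7] [111.6  75.6] 3.7 1138 z 0.0719 rail x [510.2 618.2] y [-105.5  -34.3]
scene pink [556.8 137.6] [110.6  76.5] 2.5 932 z 0.0718 rail x [510.7 618.2] y [ 69.2 140. ]
scene blue [ 400.2 -344.4] [31.2 78.1] 85.6 418 z 0.0535 rail x [341.1 417.1] y [-386.4 -354.6]
scene stop [ 574.5 -193.1] [107.4  40.9] 3.0 979 z 0.0629 rail x [510.2 615.4] y [-245.8 -206.5]
scene mat [ 408.5 -333.1] [126.5 126.6] 7.3 2303 z 0.004 rail x [329.5 452. ] y [-419.4 -292.9]
scene rib [ 400.4 -345.4] [35.2 14.5] 1.9 156 z 0.1075 rail x [362.5 396.8] y [-375.  -361.2]
t 1.9 pos [ 397.1 -343.4  236.8] rail 376.3 -366.04 yaw -5.13 tilt [ 3.e-04 -3.e-04 -1.e+00] F [0.3 0.2 0.4] Fy_rail 0.2 grip 0.998 0.0
tool shift [  0.4   0.5 145.8]
```

```bash
python3 -m pendant '[[[0.5,0.5,36],[0,0,0],0],[[0,0,36],[0,0,0],0],[[0,0,36],[0,0,0],0],[[0,0,25],[0,0,0],0],[[0,0,13],[0,0,0],0],[[0,0,0],[0,0,0],1],[[0,0,0],[0,0,0],1],[[0,0,0],[0,0,0],1],[[0,0,0],[0,0,0],1],[[0,0,0],[0,0,0],1]]' 20
python3 - <<'E'
from h import *
st()
look("scene","s2")
E
```

```text
clock: 3.15
tool_pos: [0.3975, -0.3441, 0.0909]
tcp_rot: [0.0, 0.999, -0.039, 0.0]
contact_force: [0.5, 0.2, -0.5]
grip_width: 0.532
grasp_force: 0.0
t 3.15 pos [ 397.5 -344.1   90.9] rail 376.7 -366.74 yaw -4.48 tilt [ 3.e-04 -4.e-04 -1.e+00] F [ 0.5  0.2 -0.5] Fy_rail 0.2 grip 0.532 0.0
scene yellow [566.8 -36.4] [110.3  76.5] 3.9 1167 z 0.0719 rail x [510.4 617.9] y [-105.4  -34.4]
scene pink [557.4 136.9] [110.2  74.4] 2.1 961 z 0.0717 rail x [511.  618.2] y [ 68.1 139.7]
scene blue [ 400.9 -344.3] [31.  75.7] 84.9 369 z 0.0536 rail x [345.9 417.2] y [-386.4 -354.6]
scene stop [ 574.5 -192.9] [108.1  41.2] 3.7 979 z 0.0628 rail x [509.9 615.4] y [-245.8 -206.8]
scene mat [ 407.7 -332.7] [129.1 128.4] 6.9 2263 z 0.0041 rail x [330.6 451.4] y [-419.4 -292.7]
scene rib [ 402.4 -345. ] [34.  14.4] 4.5 129 z 0.1079 rail x [367. 397.] y [-374.6 -361.2]
```

```bash
python3 -m pendant '[[[0,0,0],[0,0,0],1],[[0,0,0],[0,0,0],1],[[0,0,0],[0,0,0],1],[[0,0,0],[0,0,0],1],[[0,0,0],[0,0,0],1],[[0,0,0],[0,0,0],1],[[0,0,-10],[0,0,0],1],[[0,0,-30],[0,0,0],1],[[0,0,-40],[0,0,0],1],[[0,0,-30],[0,0,0],1]]' 20
python3 - <<'E'
from h import *
st()
look("scene","s3")
gor(561,-180,201)
E
```

```text
clock: 4.45
tool_pos: [0.3975, -0.3441, 0.2028]
tcp_rot: [0.0, 0.999, -0.039, 0.0]
contact_force: [-0.6, -1.1, -2.3]
grip_width: 0.145
grasp_force: 20.0
t 4.45 pos [ 397.5 -344.1  202.8] rail 376.7 -366.69 yaw -4.48 tilt [ 9.e-04 -1.e-03 -1.e+00] F [-0.6 -1.1 -2.3] Fy_rail -1.0 grip 0.145 20.0
scene yellow [567.2 -36.5] [111.1  74.6] 2.9 1122 z 0.0718 rail x [509.9 618. ] y [-105.9  -34.4]
scene pink [557.2 136.9] [111.4  73.5] 4.4 952 z 0.0718 rail x [510.7 618.3] y [ 68.2 139.2]
scene stop [ 574.2 -192.4] [108.1  42.4] 2.9 972 z 0.0629 rail x [510.2 615.2] y [-246.1 -206.1]
scene mat [ 408.7 -332.7] [127.5 127.9] 7.5 3065 z 0.004 rail x [329.4 450.7] y [-418.6 -294. ]
t 4.5 pos [ 398.3 -344.8  206. ] rail 377.5 -367.52 yaw -4.47 tilt [ 0.004  -0.0044 -1.    ] F [ 1.5 -1.9  2.3] Fy_rail -1.9 grip 0.151 20.0
tool shift [ 156.3 -210.8    4.9]
```

```bash
python3 -m pendant '[[[22.3,-30,0],[0,0,0],1],[[22.3,-30,0],[0,0,0],1],[[22.3,-30,0],[0,0,0],1],[[22.3,-30,0],[0,0,0],1],[[22.3,-30,0],[0,0,0],1],[[22.3,-30,0],[0,0,0],1],[[22.3,-30,0],[0,0,0],1],[[0,0,0],[0,0,-0.0685],1],[[0,0,0],[0,0,-0.0685],1],[[0,0,0],[0,0,0],1]]' 20
python3 - <<'E'
from h import *
st()
look("scene","s4")
gor(561,-178,102)
E
```

```text
clock: 5.75
tool_pos: [0.5693, -0.1467, 0.2006]
tcp_rot: [-0.0, 1.0, 0.029, -0.0]
contact_force: [-0.1, 0.1, -1.2]
grip_width: 0.146
grasp_force: 20.0
t 5.75 pos [ 569.3 -146.7  200.6] rail 559.8 -179.74 yaw 3.35 tilt [-3.e-04  0.e+00 -1.e+00] F [-0.1  0.1 -1.2] Fy_rail 0.1 grip 0.146 20.0
scene yellow [567.5 -37. ] [110.3  76.6] 2.6 1020 z 0.072 rail x [512.4 618.1] y [-105.7  -34.4]
scene pink [557.2 138.4] [110.5  77. ] 3.1 968 z 0.0717 rail x [511.1 618.3] y [ 68.1 140.1]
scene stop [ 574.5 -192. ] [107.5  41.7] 3.1 974 z 0.0629 rail x [510.1 615.5] y [-245.7 -206.5]
scene mat [ 408.7 -333.3] [127.5 126.1] 7.9 3131 z 0.0041 rail x [328.  450.1] y [-418.4 -294.4]
t 5.8 pos [ 569.3 -146.8  200.6] rail 559.8 -179.85 yaw 3.28 tilt [-1.e-04 -0.e+00 -1.e+00] F [-0.5 -0.3 -1.7] Fy_rail -0.3 grip 0.148 20.0
tool shift [ 1.2 -1.8 98.6]
```

View pics/s4.png

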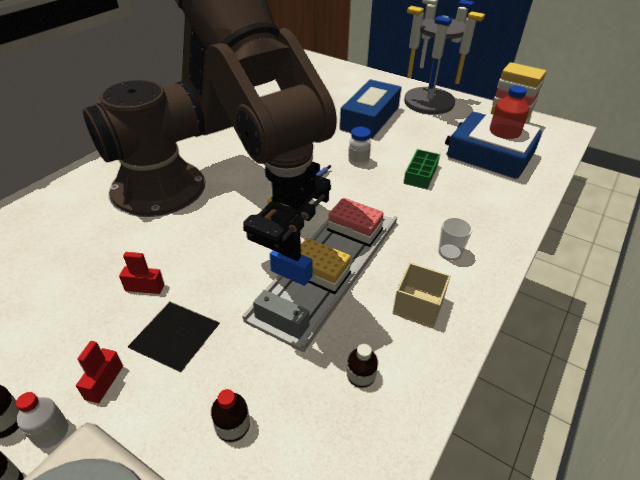

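The block hangs upright in the jaws (scene 291,265), between the stop and the yellow box. Lowering now.

```bash
python3 -m pendant '[[[1.2,-2,30],[0,0,0],1],[[0,0,30],[0,0,0],1],[[0,0,25],[0,0,0],1],[[0,0,12],[0,0,0],1],[[0,0,0],[0,0,0],1],[[0,5,0],[0,0,0],1],[[0,3,0],[0,0,0],1],[[0,0,0],[0,0,0],1]]' 20
python3 - <<'E'
from h import *
st()
E
```

```text
clock: 6.8
tool_pos: [0.5712, -0.1532, 0.1042]
tcp_rot: [0.0, 1.0, 0.029, 0.0]
contact_force: [-0.1, -0.5, -2.2]
grip_width: 0.145
grasp_force: 20.0
t 6.8 pos [ 571.2 -153.2  104.2] rail 561.3 -186.32 yaw 3.34 tilt [ 9.e-04 -4.e-04 -1.e+00] F [-0.1 -0.5 -2.2] Fy_rail -0.5 grip 0.145 20.0
```

```bash
python3 -m pendant '[[[0,2,0],[0,0,0],1],[[0,1.5,0],[0,0,0],1],[[0,0,0],[0,0,0],1],[[0,0,0],[0,0,0],1]]' | grep -A0 -E "tool_pos|contact"; python3 -m pendant '[[[0,1,0],[0,0,0],1],[[0,0,0],[0,0,0],1],[[0,0,0],[0,0,0],1]]' | grep -E "tool_pos|contact"; python3 -m pendant '[[[0,0,1.5],[0,0,0],1],[[0,0,1],[0,0,0],1],[[0,0,0],[0,0,0],1]]' | grep -E "tool_pos|contact"
```

```text
tool_pos: [0.5712, -0.1562, 0.1036]
--
contact_force: [0.3, -0.8, -1.2]
tool_pos: [0.5713, -0.1572, 0.1036]
contact_force: [0.2, 0.5, -1.3]
tool_pos: [0.5712, -0.1572, 0.1009]
contact_force: [0.1, 2.0, -1.9]
```

```bash
python3 -m pendant '[[[0,0,0.7],[0,0,0],1],[[0,0,0],[0,0,0],1],[[0,0,0],[0,0,0],1]]' | grep -A0 -E "tool_pos|contact"; python3 -m pendant '[[[0,0.7,0],[0,0,0],1],[[0,0,0],[0,0,0],1],[[0,0,0],[0,0,0],1]]' | grep -E "tool_pos|contact"
python3 - <<'E'
from h import *
st()
E
```

```text
tool_pos: [0.5713, -0.1572, 0.1004]
--
contact_force: [-0.5, 1.9, -2.2]
tool_pos: [0.5713, -0.1573, 0.1004]
contact_force: [1.5, 6.3, -2.0]
t 8.8 pos [ 571.3 -157.3  100.4] rail 561.1 -190.43 yaw 3.36 tilt [-4.e-04  9.e-04 -1.e+00] F [ 1.5  6.3 -2. ] Fy_rail 6.2 grip 0.149 20.0
```

```bash
python3 -m pendant '[[[0,-0.5,0.5],[0,0,0],1],[[0,0,0],[0,0,0],1]]' | grep -A0 -E "tool_pos|contact"; python3 -m pendant '[[[0,0,0.5],[0,0,0],1],[[0,0,0],[0,0,0],1]]' | grep -E "tool_pos|contact"; python3 -m pendant '[[[0,0,0.5],[0,0,0],1],[[0,0,0],[0,0,0],1]]' | grep -E "tool_pos|contact"
```

```text
tool_pos: [0.5713, -0.1573, 0.1]
--
contact_force: [0.2, 4.4, -0.7]
tool_pos: [0.5713, -0.1573, 0.0996]
contact_force: [0.2, 5.5, 1.7]
tool_pos: [0.5713, -0.1573, 0.0996]
contact_force: [-2.8, 5.0, 7.2]
```

```bash
python3 -m pendant '[[[0,-0.3,-0.4],[0,0,0],0.6],[[0,0,0],[0,0,0],0.6],[[0,0,0],[0,0,0],0.6],[[0,0,0],[0,0,0],0.6],[[0,0,-20],[0,0,0],0.6],[[0,0,-35],[0,0,0],0.6],[[0,0,-35],[0,0,0],0.6]]'
python3 - <<'E'
from h import *
look("scene","s5")
look("top","t5")
gor(561,0,170)
gor(561,-2,67)
E
```

```text
clock: 10.42
tool_pos: [0.5712, -0.1572, 0.1901]
tcp_rot: [-0.0, 1.0, 0.029, -0.0]
contact_force: [0.4, 0.1, -0.3]
grip_width: 0.398
grasp_force: 0.0
scene yellow [567.2 -36.6] [110.1  76.4] 3.2 1275 z 0.0718 rail x [511.3 618.2] y [-106.5  -35.1]
scene pink [556.5 137.7] [111.2  77.4] 3.8 984 z 0.0717 rail x [510.8 618.3] y [ 68.  139.5]
scene blue [ 572.1 -158.1] [77.  28.5] 5.4 271 z 0.0629 rail x [523.6 599.9] y [-204.6 -177.1]
scene stop [ 574.3 -193.2] [107.7  42.4] 3.0 973 z 0.0629 rail x [509.6 615.1] y [-245.9 -206.4]
scene mat [ 408.7 -332.6] [126.4 127.1] 7.3 3127 z 0.004 rail x [327.9 450.4] y [-418.5 -294.4]
scene rib [ 571.9 -159. ] [37.6 15.1] 6.6 215 z 0.1122 rail x [543.3 579.9] y [-198.3 -185.2]
top yellow [563.6 -36.9] [111.3  70.3] 4.1 937 z 0.0723 rail x [506.  613.3] y [-103.8  -35.4]
top pink [553. 138.] [112.5  70.5] 3.4 960 z 0.0723 rail x [505.9 614.1] y [ 70.9 139.7]
top mat [ 405.3 -334.5] [121.5 124.9] 7.4 1519 z 0.0039 rail x [324.5 444.8] y [-418.3 -296.6]
t 10.53 pos [ 572.5 -157.7  192.8] rail 562.3 -190.86 yaw 3.37 tilt [ 0.0055 -0.0023 -1.    ] F [ 0.2 -0.6 -0.6] Fy_rail -0.6 grip 0.4 0.0
tool shift [  -1.4 -190.9   22.3]
t 10.53 pos [ 572.5 -157.7  192.8] rail 562.3 -190.86 yaw 3.37 tilt [ 0.0055 -0.0023 -1.    ] F [ 0.2 -0.6 -0.6] Fy_rail -0.6 grip 0.4 0.0
tool shift [  -1.9 -189.2  125.3]
```

View pics/s5.png

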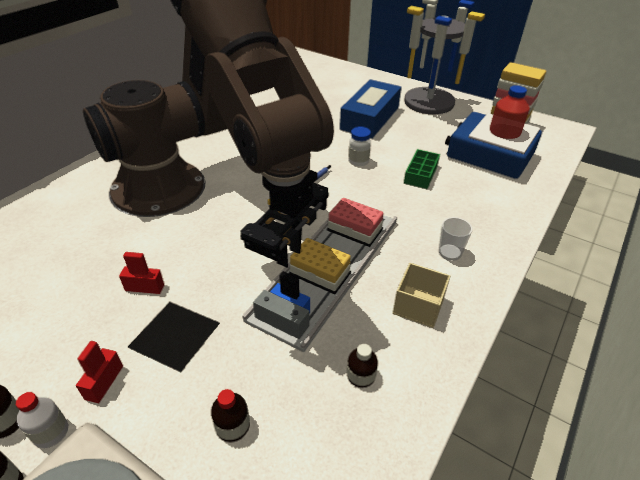

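Block stands against the stop (scene 291,295). Next, push the yellow box from its far face.

```bash
python3 -m pendant '[[[0,-40,0],[0,0,0],1],[[0,-50,0],[0,0,0],1],[[0,-50,0],[0,0,0],1],[[0,-45,0],[0,0,0],1],[[0,-11,0],[0,0,0],1],[[0,0,40],[0,0,0],1],[[0,0,45],[0,0,0],1],[[0,0,30],[0,0,0],1],[[0,0,8],[0,0,0],1],[[0,0,0],[0,0,0],1]]' 20
python3 - <<'E'
from h import *
gor(561,-17,67)
E
```

```text
clock: 11.78
tool_pos: [0.56, 0.038, 0.0664]
tcp_rot: [0.0, 1.0, 0.029, -0.0]
contact_force: [0.7, -1.2, -0.2]
grip_width: 0.003
grasp_force: 0.0
t 11.78 pos [560.   38.   66.4] rail 561.2 5.21 yaw 3.34 tilt [-2.e-04 -1.e-04 -1.e+00] F [ 0.7 -1.2 -0.2] Fy_rail -1.2 grip 0.003 0.0
tool shift [-0.2 22.2 -0.6]
```

```bash
python3 -m pendant '[[[0,6,0],[0,0,0],1],[[0,8,0],[0,0,0],1],[[0,8,0],[0,0,0],1],[[0,8,0],[0,0,0],1],[[0,8,0],[0,0,0],1],[[0,8,0],[0,0,0],1]]' | grep -E "tool_pos|contact"
python3 - <<'E'
from h import *
gor(561,-87.3,67)
E
```

```text
tool_pos: [0.5626, -0.0073, 0.0667]
contact_force: [0.1, 8.5, 3.4]
t 12.53 pos [562.6  -7.3  66.7] rail 561.2 -40.13 yaw 3.35 tilt [ 4.e-04  8.e-04 -1.e+00] F [0.1 8.5 3.4] Fy_rail 8.5 grip 0.007 4.4
tool shift [-0.2 47.2 -0.3]
```

```bash
python3 -m pendant '[[[0,8,0],[0,0,0],1],[[0,8,0],[0,0,0],1],[[0,8,0],[0,0,0],1],[[0,8,0],[0,0,0],1],[[0,6,0],[0,0,0],1],[[0,3,0],[0,0,0],1],[[0,0,0],[0,0,0],1]]' | grep -E "tool_pos|contact";python3 -m pendant '[[[0,1.5,0],[0,0,0],1],[[0,0,0],[0,0,0],1]]' | grep -E "tool_pos|contact"; python3 -m pendant '[[[0,1,0],[0,0,0],1],[[0,0,0],[0,0,0],1]]' | grep -E "tool_pos|contact"
python3 - <<'E'
from h import *
look("scene","s6")
gor(561,-87.3,67)
E
```

```text
tool_pos: [0.5649, -0.0484, 0.0667]
contact_force: [-0.5, 3.7, 3.6]
tool_pos: [0.565, -0.0496, 0.0667]
contact_force: [-0.1, 6.6, 4.0]
tool_pos: [0.565, -0.0506, 0.0667]
contact_force: [-0.6, 7.2, 3.5]
scene yellow [570.6 -99. ] [110.6  74. ] 3.5 915 z 0.0719 rail x [510.6 617.9] y [-167.4  -97.1]
scene pink [563.2 138.2] [99.7 75.3] 2.6 618 z 0.0719 rail x [524.3 618.4] y [ 69.  139.8]
scene blue [ 572.4 -158.3] [77.7 29.2] 6.4 272 z 0.0629 rail x [524.4 600. ] y [-205.2 -176.7]
scene stop [ 574.3 -192.3] [107.3  41.8] 2.6 964 z 0.0629 rail x [509.8 615.1] y [-245.7 -206.3]
scene mat [ 408.7 -332.7] [126.7 126.5] 7.9 3135 z 0.004 rail x [328.1 450.6] y [-418.3 -294.2]
scene rib [ 572.4 -158.1] [35.3 13.9] 4.4 209 z 0.1126 rail x [545.1 579.6] y [-198.  -185.4]
t 13.95 pos [565.  -50.5  66.7] rail 561.1 -83.47 yaw 3.36 tilt [ 2.e-04  6.e-04 -1.e+00] F [-0.6  6.4  4.9] Fy_rail 6.4 grip 0.003 3.7
tool shift [-0.1  3.8 -0.3]
```

```bash
for i in 1; do :; done; python3 -m pendant '[[[0,1.5,0],[0,0,0],1],[[0,1,0],[0,0,0],1],[[0,0,0],[0,0,0],1]]' | grep -E "tool_pos|contact"; python3 -m pendant '[[[0,1,0],[0,0,0],1],[[0,0,0],[0,0,0],1]]' | grep -E "tool_pos|contact"; python3 -m pendant '[[[0,0.6,0],[0,0,0],1],[[0,0,0],[0,0,0],1]]' | grep -E "tool_pos|contact"; python3 -m pendant '[[[0,0.6,0],[0,0,0],1],[[0,0,0],[0,0,0],1]]' | grep -E "tool_pos|contact"
```

```text
tool_pos: [0.5652, -0.0531, 0.0667]
contact_force: [-0.6, 7.5, 4.1]
tool_pos: [0.5652, -0.054, 0.0667]
contact_force: [0.1, 7.9, 4.0]
tool_pos: [0.5653, -0.0546, 0.0667]
contact_force: [-0.5, 8.1, 5.5]
tool_pos: [0.5653, -0.0552, 0.0667]
contact_force: [-0.3, 7.7, 4.2]
```

```bash
python3 -m pendant '[[[0,0.6,0],[0,0,0],1],[[0,0,0],[0,0,0],1]]' | grep -E "tool_pos|contact"; python3 -m pendant '[[[0,0.6,0],[0,0,0],1],[[0,0,0],[0,0,0],1]]' | grep -E "tool_pos|contact"; python3 -m pendant '[[[0,0.6,0],[0,0,0],1],[[0,0,0],[0,0,0],1]]' | grep -E "tool_pos|contact"
python3 - <<'E'
from h import *
st()
E
```

```text
tool_pos: [0.5653, -0.0558, 0.0667]
contact_force: [0.6, 7.5, 5.0]
tool_pos: [0.5654, -0.0564, 0.0667]
contact_force: [-0.0, 7.5, 4.6]
tool_pos: [0.5654, -0.057, 0.0667]
contact_force: [-0.4, 7.3, 4.4]
t 15.82 pos [565.4 -57.   66.7] rail 561.1 -89.91 yaw 3.36 tilt [ 1.e-04  7.e-04 -1.e+00] F [-0.4  7.3  4.4] Fy_rail 7.4 grip 0.003 4.0
```

```bash
python3 - <<'E'
from h import *
look("scene","s7")
E
python3 -m pendant '[[[0,0.6,0],[0,0,0],1],[[0,0,0],[0,0,0],1]]' | grep -E "tool_pos|contact"; python3 -m pendant '[[[0,0.6,0],[0,0,0],1],[[0,0,0],[0,0,0],1]]' | grep -E "tool_pos|contact"
```

```text
scene yellow [ 570.8 -105.7] [110.5  74.3] 4.7 871 z 0.0719 rail x [510.2 617.8] y [-174.5 -103.1]
scene pink [558.9 137.4] [106.5  76. ] 4.4 670 z 0.0719 rail x [516.9 618.4] y [ 69.4 139.9]
scene blue [ 572.1 -157.9] [76.8 29.8] 4.3 269 z 0.0628 rail x [524.3 600.1] y [-204.7 -176.9]
scene stop [ 574.6 -192.3] [107.6  41.7] 2.9 968 z 0.0629 rail x [510.2 615.2] y [-245.8 -206.7]
scene mat [ 409.1 -332.8] [126.  127.1] 6.7 3125 z 0.0041 rail x [328.1 450.2] y [-418.7 -294.7]
scene rib [ 572.8 -159. ] [34.8 13.7] 3.6 209 z 0.1123 rail x [545.4 579.6] y [-198.2 -185.4]
tool_pos: [0.5654, -0.0576, 0.0667]
contact_force: [-0.7, 8.1, 5.5]
tool_pos: [0.5654, -0.0578, 0.0667]
contact_force: [0.5, 11.6, 4.5]
```

```bash
python3 -m pendant '[[[0,0.7,0],[0,0,0],1],[[0,0,0],[0,0,0],1],[[0,0,0],[0,0,0],1]]' | grep -E "tool_pos|contact"; python3 -m pendant '[[[0,1,0],[0,0,0],1],[[0,0,0],[0,0,0],1],[[0,0,0],[0,0,0],1]]' | grep -E "tool_pos|contact"
python3 - <<'E'
from h import *
st()
E
```

```text
tool_pos: [0.5654, -0.0579, 0.0667]
contact_force: [0.4, 16.2, 6.1]
tool_pos: [0.5654, -0.058, 0.0667]
contact_force: [1.1, 23.5, 5.5]
t 17.12 pos [565.4 -58.   66.7] rail 561.0 -90.92 yaw 3.35 tilt [-3.0e-04  2.7e-03 -1.0e+00] F [ 1.1 23.5  5.5] Fy_rail 23.4 grip 0.003 11.9
```

```bash
python3 -m pendant '[[[0,-3,0],[0,0,0],1],[[0,-6,0],[0,0,0],1],[[0,0,-30],[0,0,0],0.6],[[0,0,-40],[0,0,0],0.6],[[0,0,-40],[0,0,0],0.6],[[0,30,0],[0,0,0],0.6],[[0,40,0],[0,0,0],0.6],[[0,30,0],[0,0,0],0.6],[[0,0,0],[0,0,0],0.6]]' 3
python3 - <<'E'
from h import *
look("scene","s8")
look("top","t8")
go(571.3,-157.3,100.4)
E
```

```text
clock: 18.25
tool_pos: [0.5708, -0.153, 0.1761]
tcp_rot: [0.0, 1.0, 0.028, -0.0]
contact_force: [-0.0, -0.4, -0.3]
grip_width: 0.401
grasp_force: 0.0
scene yellow [ 571.7 -105.9] [108.5  74. ] 3.2 1037 z 0.0719 rail x [516.8 618.1] y [-174.8 -103.7]
scene pink [557.2 136.7] [113.2  76.4] 4.8 979 z 0.0718 rail x [510.9 618.5] y [ 68.3 139.9]
scene blue [ 571.6 -157.3] [77.5 29. ] 3.8 269 z 0.0627 rail x [524.1 599.9] y [-204.5 -176.5]
scene stop [ 574.3 -192.5] [109.6  41.2] 3.5 972 z 0.0629 rail x [509.8 615.2] y [-245.6 -206.5]
scene mat [ 408.9 -333.2] [127.3 127.7] 7.0 3142 z 0.004 rail x [328.  450.6] y [-418.6 -294. ]
scene rib [ 572.9 -158.2] [35.2 13.3] 3.9 205 z 0.1124 rail x [545.7 580.1] y [-198.  -185.4]
top yellow [561.9 -75.6] [ 6. 40.] 90.0 21 z 0.0727 rail x [537. 576.] y [-110.8 -104.8]
top pink [552.7 137.8] [111.4  70.2] 3.1 964 z 0.0722 rail x [506.  614.2] y [ 70.9 139.7]
top mat [ 405.  -333.8] [121.9 123.9] 7.2 1549 z 0.0039 rail x [324.6 444.6] y [-417.3 -297. ]
t 18.35 pos [ 570.7 -151.   176.1] rail 560.9 -184.08 yaw 3.32 tilt [-5.e-04  2.e-04 -1.e+00] F [-0.2 -0.1  0.7] Fy_rail -0.0 grip 0.4 0.0
tool shift [ 0.3  6.4 75.7]
```

```bash
python3 -m pendant '[[[0.3,6.3,15],[0,0,0],0.6],[[0,0,30],[0,0,0],0.6],[[0,0,25],[0,0,0],0.6],[[0,0,5.5],[0,0,0],0.6],[[0,0,0],[0,0,0],0.6],[[0,0,0],[0,0,0],0.6]]' 3
python3 - <<'E'
from h import *
st()
E
```

```text
clock: 19.1
tool_pos: [0.572, -0.1574, 0.1016]
tcp_rot: [0.0, 1.0, 0.03, 0.001]
contact_force: [0.4, 0.4, -0.9]
grip_width: 0.399
grasp_force: 0.0
t 19.1 pos [ 572.  -157.4  101.6] rail 561.8 -190.54 yaw 3.38 tilt [ 1.3e-03 -6.0e-04 -1.0e+00] F [ 0.4  0.4 -0.9] Fy_rail 0.4 grip 0.399 0.0
```

Close with 3 N and watch for lateral force.

```bash
python3 -m pendant '[[[0,-0.15,1],[0,0,0],1],[[0,0,0],[0,0,0],1],[[0,0,0],[0,0,0],1],[[0,0,0],[0,0,0],1],[[0,0,0],[0,0,0],1],[[0,0,0],[0,0,0],1]]' 3
python3 - <<'E'
from h import *
st()
E
```

```text
clock: 19.85
tool_pos: [0.5716, -0.1572, 0.1]
tcp_rot: [0.0, 1.0, 0.029, 0.0]
contact_force: [-2.2, 1.6, 4.6]
grip_width: 0.148
grasp_force: 3.0
t 19.85 pos [ 571.6 -157.2  100. ] rail 561.5 -190.33 yaw 3.36 tilt [ 2.e-04 -1.e-04 -1.e+00] F [-2.2  1.6  4.6] Fy_rail 1.8 grip 0.148 3.0
```

```bash
python3 -m pendant '[[[0,0,0],[0,0,0],1],[[0,0,0],[0,0,0],1],[[0,0,-4],[0,0,0],1],[[0,0,-8],[0,0,0],1],[[0,0,-15],[0,0,0],1],[[0,0,-20],[0,0,0],1],[[0,0,-25],[0,0,0],1],[[0,0,-30],[0,0,0],1],[[0,0,0],[0,0,0],1],[[0,0,0],[0,0,0],1]]' 20
python3 - <<'E'
from h import *
look("scene","s9")
gor(561.5,-76.3,202)
E
```

```text
clock: 21.1
tool_pos: [0.5712, -0.157, 0.2015]
tcp_rot: [-0.0, 1.0, 0.029, -0.0]
contact_force: [0.2, -0.7, -2.8]
grip_width: 0.146
grasp_force: 20.0
scene yellow [ 570.8 -106.4] [111.8  74.2] 4.9 712 z 0.0714 rail x [513.6 618.3] y [-175.9 -103. ]
scene pink [557.3 137.5] [109.8  77.8] 4.0 990 z 0.0717 rail x [511.6 618.1] y [ 68.1 139.5]
scene stop [ 574.3 -192.8] [107.5  41.4] 2.9 971 z 0.0629 rail x [510.1 615.5] y [-246.  -206.5]
scene mat [ 408.7 -332.4] [126.6 127.4] 7.7 3136 z 0.0041 rail x [328.2 450.4] y [-418.4 -294.9]
t 21.15 pos [ 571.2 -157.   201. ] rail 561.0 -190.09 yaw 3.37 tilt [-1.2e-03  4.0e-04 -1.0e+00] F [-0.  -0.4 -2.2] Fy_rail -0.4 grip 0.144 20.0
tool shift [   0.5 -113.8   -0.9]
```

View pics/s9.png

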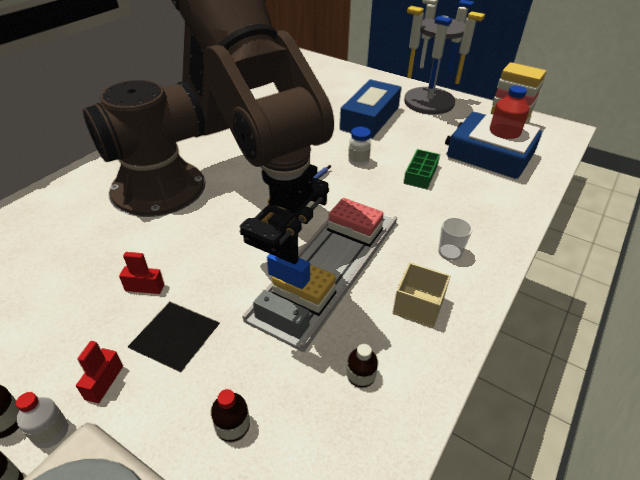

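Block lifted clear (scene 289,270) and the yellow box stayed put. Stepping over to yellow's far side.

```bash
python3 -m pendant '[[[0.4,-30,0],[0,0,0],1],[[0,-40,0],[0,0,0],1],[[0,-30,0],[0,0,0],1],[[0,-13,0],[0,0,0],1],[[0,0,25],[0,0,0],1],[[0,0,35],[0,0,0],1],[[0,0,30],[0,0,0],1],[[0,0,9],[0,0,0],1],[[0,0,0],[0,0,0],1],[[0,0,0],[0,0,0],1]]' 20;python3 - <<'E'
from h import *
gor(561.5,-83.3,101)
E
```

```text
clock: 22.4
tool_pos: [0.5659, -0.0446, 0.1038]
tcp_rot: [0.0, 1.0, 0.029, 0.001]
contact_force: [0.5, 0.5, -1.6]
grip_width: 0.146
grasp_force: 20.0
t 22.4 pos [565.9 -44.6 103.8] rail 562.3 -77.61 yaw 3.36 tilt [ 1.5e-03 -4.0e-04 -1.0e+00] F [ 0.5  0.5 -1.6] Fy_rail 0.5 grip 0.146 20.0
tool shift [-0.8  5.7  2.8]
```

```bash
python3 -m pendant '[[[0,3,1],[0,0,0],1],[[0,2.7,1],[0,0,0],1],[[0,0,0],[0,0,0],1],[[0,0,0],[0,0,0],1]]' | grep -E "tool_pos|contact"; python3 -m pendant '[[[0,0.5,0],[0,0,0],1],[[0,0,0],[0,0,0],1],[[0,0,0],[0,0,0],1]]' | grep -E "tool_pos|contact"; python3 -m pendant '[[[0,0.3,0],[0,0,0],1],[[0,0,0],[0,0,0],1],[[0,0,0],[0,0,0],1]]' | grep -E "tool_pos|contact"
python3 - <<'E'
from h import *
st()
E
```

```text
tool_pos: [0.5657, -0.0501, 0.1009]
contact_force: [-0.7, 0.4, -2.3]
tool_pos: [0.5657, -0.0505, 0.1008]
contact_force: [0.5, -0.0, -2.6]
tool_pos: [0.5657, -0.0509, 0.1008]
contact_force: [-0.2, -0.5, -2.1]
t 23.65 pos [565.7 -50.9 100.8] rail 561.8 -83.85 yaw 3.37 tilt [-0.e+00 -1.e-04 -1.e+00] F [-0.2 -0.5 -2.1] Fy_rail -0.5 grip 0.149 20.0
```

```bash
python3 -m pendant '[[[0,0.3,0],[0,0,0],1],[[0,0,0],[0,0,0],1],[[0,0,0],[0,0,0],1]]' | grep -E "tool_pos|contact"; python3 -m pendant '[[[0,0,0.7],[0,0,0],1],[[0,0,0],[0,0,0],1]]' | grep -E "tool_pos|contact"; python3 -m pendant '[[[0,0,0.5],[0,0,0],1],[[0,0,0],[0,0,0],1]]' | grep -E "tool_pos|contact"; python3 -m pendant '[[[0,0,0.5],[0,0,0],1],[[0,0,0],[0,0,0],1]]' | grep -E "tool_pos|contact"
python3 - <<'E'
from h import *
st()
E
```

```text
tool_pos: [0.5658, -0.0512, 0.1008]
contact_force: [-0.1, -0.2, -2.3]
tool_pos: [0.5657, -0.0512, 0.1001]
contact_force: [1.3, 0.5, -2.3]
tool_pos: [0.5657, -0.0512, 0.1]
contact_force: [-2.2, 0.9, 5.2]
tool_pos: [0.5657, -0.0512, 0.1]
contact_force: [-3.7, 0.2, 10.9]
t 24.77 pos [565.7 -51.2 100. ] rail 561.8 -84.14 yaw 3.37 tilt [ 5.e-04 -2.e-04 -1.e+00] F [-3.7  0.2 10.9] Fy_rail 0.4 grip 0.148 20.0
```

```bash
python3 -m pendant '[[[0,0,-0.9],[0,0,0],0.6],[[0,0,0],[0,0,0],0.6],[[0,0,0],[0,0,0],0.6],[[0,0,0],[0,0,0],0.6],[[0,0,-20],[0,0,0],0.6],[[0,0,-35],[0,0,0],0.6],[[0,0,-35],[0,0,0],0.6],[[0,-30,0],[0,0,0],1],[[0,-50,0],[0,0,0],1],[[0,-50,0],[0,0,0],1]]' 20|grep tool_pos; python3 -m pendant '[[[0,-50,0],[0,0,0],1],[[0,-45,0],[0,0,0],1],[[0,-22,0],[0,0,0],1],[[0,0,0],[0,0,0],1],[[0,0,35],[0,0,0],1],[[0,0,45],[0,0,0],1],[[0,0,35],[0,0,0],1],[[0,0,8],[0,0,0],1],[[0,0,0],[0,0,0],1]]';  python3 - <<'E'
from h import *
look("scene","s10")
gor(561.5,88,67)
E
```

```text
tool_pos: [0.5579, 0.0797, 0.1901]
clock: 27.15
tool_pos: [0.5516, 0.1949, 0.0674]
tcp_rot: [0.0, 1.0, 0.029, -0.0]
contact_force: [1.0, -0.7, 1.7]
grip_width: 0.008
grasp_force: 0.0
scene yellow [ 570.6 -105.4] [110.8  74.9] 2.9 1376 z 0.0719 rail x [510.3 617.5] y [-174.5 -104. ]
scene pink [556.6 138. ] [110.1  74. ] 4.7 608 z 0.0718 rail x [510.3 617.9] y [ 69.5 138.2]
scene blue [594.3 -47.3] [20.7 23.6] 9.6 81 z 0.0627 rail x [580.9 600. ] y [-93.7 -70.6]
scene stop [ 574.8 -192.8] [107.6  42.4] 3.0 978 z 0.063 rail x [510.1 615.3] y [-245.6 -206.4]
scene mat [ 409.3 -332.4] [128.3 126.7] 7.8 3146 z 0.004 rail x [328.1 450.5] y [-418.9 -293.7]
scene rib [565.8 -52.6] [37.2 15.8] 0.3 182 z 0.1115 rail x [544.  579.8] y [-93.2 -79.6]
t 27.2 pos [551.9 195.1  68.1] rail 562.3 162.52 yaw 3.34 tilt [ 1.3e-03  2.0e-04 -1.0e+00] F [ 0.1 -0.1 -0.1] Fy_rail -0.1 grip 0.006 0.0
tool shift [-0.8 74.5  1.1]
```

View pics/s10.png

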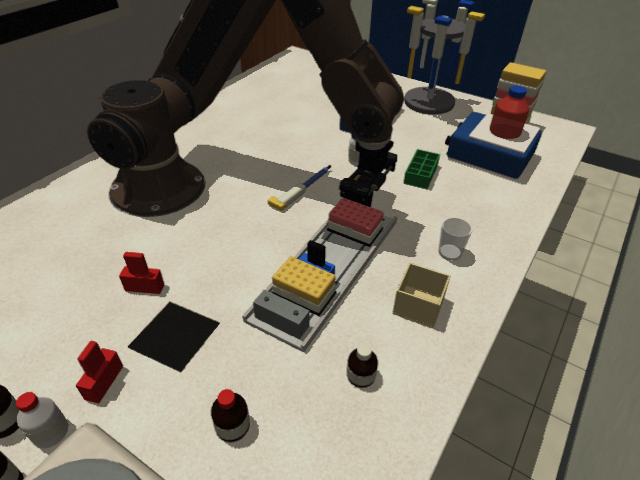

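Block stands against yellow's far face (scene 317,260). Now push pink.

```bash
python3 -m pendant '[[[-0.5,8,0],[0,0,0],1],[[0,10,0],[0,0,0],1],[[0,14,0],[0,0,0],1],[[0,16,0],[0,0,0],1],[[0,16,0],[0,0,0],1],[[0,16,0],[0,0,0],1],[[0,16,0],[0,0,0],1],[[0,12,0],[0,0,0],1],[[0,8,0],[0,0,0],1],[[0,5,0],[0,0,0],1]]' 20|grep -E "tool_pos|contact";python3 -m pendant '[[[0,4,0],[0,0,0],1],[[0,3,0],[0,0,0],1],[[0,0,0],[0,0,0],1]]' |grep -E "tool_pos|contact"
python3 - <<'E'
from h import *
look("scene","s11")
gor(561.5,15.2,67)
E
```

```text
tool_pos: [0.5582, 0.0745, 0.0683]
contact_force: [-0.3, 8.4, 2.9]
tool_pos: [0.5586, 0.0675, 0.0683]
contact_force: [-0.2, 5.2, 3.3]
scene yellow [ 571.2 -105.9] [111.2  74.6] 3.5 1422 z 0.072 rail x [510.3 618. ] y [-175.2 -103.3]
scene pink [563.7  18.2] [110.1  73. ] 5.4 670 z 0.0719 rail x [510.8 617.9] y [-49.   19.3]
scene blue [593.8 -47.4] [19.9 24.3] 0.6 80 z 0.0624 rail x [580.3 600.2] y [-93.9 -70.6]
scene stop [ 574.3 -192.8] [107.6  41.8] 3.4 968 z 0.0629 rail x [509.9 615.1] y [-245.9 -206. ]
scene mat [ 407.6 -333.2] [127.3 127.3] 7.9 3155 z 0.004 rail x [328.3 450.5] y [-418.8 -294.2]
scene rib [566.3 -53.3] [36.8 15.3] 7.2 184 z 0.1111 rail x [544.3 580.3] y [-93.  -80.3]
t 28.88 pos [558.5  67.5  68.3] rail 561.5 34.75 yaw 3.35 tilt [ 1.8e-03  4.0e-04 -1.0e+00] F [-0.6  4.6  3.9] Fy_rail 4.7 grip 0.008 2.5
tool shift [-0.  19.6  1.2]
```

```bash
python3 -m pendant '[[[0,5,0],[0,0,0],1],[[0,5,0],[0,0,0],1],[[0,4,0],[0,0,0],1],[[0,2,0],[0,0,0],1],[[0,1,0],[0,0,0],1],[[0,0,0],[0,0,0],1]]'|grep -E "tool_pos|contact";python3 -m pendant '[[[0,0.6,0],[0,0,0],1],[[0,0,0],[0,0,0],1]]' |grep -E "tool_pos|contact"; python3 -m pendant '[[[0,0.6,0],[0,0,0],1],[[0,0,0],[0,0,0],1]]' |grep -E "tool_pos|contact"
python3 - <<'E'
from h import *
st()
E
```

```text
tool_pos: [0.5595, 0.0508, 0.0682]
contact_force: [-0.8, 6.2, 6.3]
tool_pos: [0.5596, 0.0503, 0.0682]
contact_force: [-0.8, 7.5, 5.5]
tool_pos: [0.5596, 0.0497, 0.0682]
contact_force: [-1.5, 7.1, 5.2]
t 30.12 pos [559.6  49.7  68.2] rail 561.5 16.91 yaw 3.36 tilt [ 1.7e-03  6.0e-04 -1.0e+00] F [-1.5  7.1  5.2] Fy_rail 7.2 grip 0.007 4.1
```

```bash
python3 -m pendant '[[[0,0.6,0],[0,0,0],1],[[0,0.5,0],[0,0,0],1],[[0,0,0],[0,0,0],1]]'|grep -E "tool_pos|contact";python3 -m pendant '[[[0,0.3,0],[0,0,0],1],[[0,0,0],[0,0,0],1]]' |grep -E "tool_pos|contact"; python3 -m pendant '[[[0,0.3,0],[0,0,0],1],[[0,0,0],[0,0,0],1]]' |grep -E "tool_pos|contact"
python3 - <<'E'
from h import *
st()
E
```

```text
tool_pos: [0.5596, 0.0486, 0.0682]
contact_force: [-1.5, 7.3, 5.3]
tool_pos: [0.5596, 0.0483, 0.0682]
contact_force: [-1.9, 8.0, 6.2]
tool_pos: [0.5596, 0.0481, 0.0682]
contact_force: [-0.9, 8.5, 5.9]
t 31.0 pos [559.6  48.1  68.2] rail 561.5 15.27 yaw 3.35 tilt [ 1.6e-03  7.0e-04 -1.0e+00] F [-0.9  8.5  5.9] Fy_rail 8.5 grip 0.003 4.3
```

```bash
python3 -m pendant '[[[0,0.25,0],[0,0,0],1],[[0,0,0],[0,0,0],1]]' |grep -E "tool_pos|contact"
python3 - <<'E'
from h import *
st()
E
```

```text
tool_pos: [0.5597, 0.0479, 0.0682]
contact_force: [-0.1, 8.8, 6.7]
t 31.25 pos [559.7  47.9  68.2] rail 561.5 15.12 yaw 3.35 tilt [ 1.6e-03  8.0e-04 -1.0e+00] F [-0.1  8.8  6.7] Fy_rail 8.8 grip 0.003 4.8
```

```bash
python3 -m pendant '[[[0,0.25,0],[0,0,0],1],[[0,0,0],[0,0,0],1]]' |grep -E "tool_pos|contact"
python3 - <<'E'
from h import *
st()
E
```

```text
tool_pos: [0.5597, 0.0479, 0.0683]
contact_force: [-0.9, 11.1, 6.7]
t 31.5 pos [559.7  47.9  68.3] rail 561.5 15.09 yaw 3.35 tilt [ 0.0017  0.001  -1.    ] F [-0.9 11.1  6.7] Fy_rail 11.1 grip 0.004 5.7
```

Contact exactly at the predicted place with 11 N (below the shifting limit). Backing off and regripping the block.

```bash
python3 -m pendant '[[[0,-3,0],[0,0,0],1],[[0,-6,0],[0,0,0],1],[[0,0,-30],[0,0,0],0.6],[[0,0,-40],[0,0,0],0.6],[[0,0,-40],[0,0,0],0.6],[[0,30,0],[0,0,0],0.6],[[0,40,0],[0,0,0],0.6],[[0,30,0],[0,0,0],0.6],[[0,7,0],[0,0,0],0.6],[[0,0,0],[0,0,0],0.6]]' 3|grep grip
python3 - <<'E'
from h import *
look("scene","s12")
gor(561.5,-84.35,101)
E
```

```text
grip_width: 0.4
scene yellow [ 570.6 -105.9] [111.3  75. ] 3.3 1389 z 0.0719 rail x [510.  617.6] y [-175.5 -104.8]
scene pink [ 5.645e+02 -3.000e-01] [110.3  73.1] 3.3 734 z 0.0721 rail x [510.2 618. ] y [-68.4   2.7]
scene blue [594.1 -46.5] [19.9 25.6] 0.3 84 z 0.0629 rail x [580.6 600.4] y [-93.5 -69.1]
scene stop [ 574.1 -192.3] [107.6  42.5] 4.1 970 z 0.0628 rail x [509.7 615.2] y [-245.9 -206.3]
scene mat [ 408.2 -332.6] [126.5 127.2] 7.1 3140 z 0.004 rail x [327.9 450.1] y [-418.7 -294.3]
scene rib [566.  -52.7] [36.1 14.3] 2.8 186 z 0.1108 rail x [544.3 579.9] y [-92.7 -80.1]
t 32.8 pos [565.1 -50.  177. ] rail 561.2 -82.96 yaw 3.37 tilt [-2.e-04  0.e+00 -1.e+00] F [-0.1 -0.2 -0.3] Fy_rail -0.2 grip 0.401 0.0
tool shift [ 0.3  1.4 76. ]
```

View pics/s12.png

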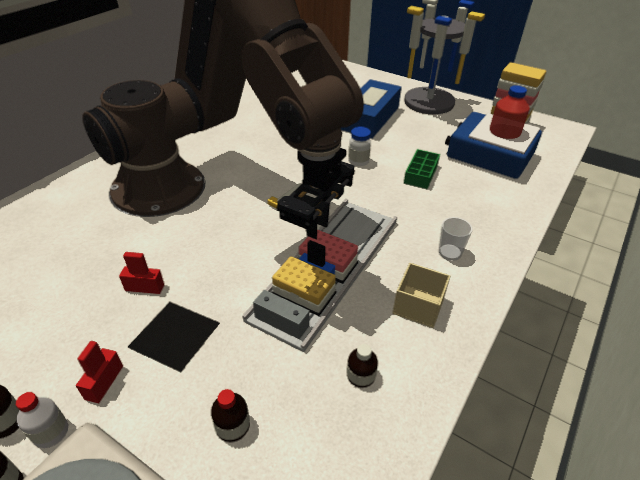

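The block is snug between yellow and pink (scene 317,262). Descend, close softly, and check.

```bash
python3 -m pendant '[[[0.3,1.35,15],[0,0,0],0.6],[[0,0,30],[0,0,0],0.6],[[0,0,25],[0,0,0],0.6],[[0,0,6],[0,0,0],0.6],[[0,0,0],[0,0,0],0.6],[[0,0,0],[0,0,0],0.6]]' 3|grep tool_pos
python3 - <<'E'
from h import *
st()
E
python3 -m pendant '[[[0,0,0],[0,0,0],1],[[0,0,0],[0,0,0],1],[[0,0,0],[0,0,0],1],[[0,0,0],[0,0,0],1],[[0,0,0],[0,0,0],1],[[0,0,0],[0,0,0],1]]' 3|grep tool_pos
python3 - <<'E'
from h import *
st()
E
```

```text
tool_pos: [0.566, -0.0518, 0.1018]
t 33.55 pos [566.  -51.8 101.8] rail 562.0 -84.83 yaw 3.38 tilt [ 1.3e-03 -4.0e-04 -1.0e+00] F [0.4 0.9 0.2] Fy_rail 0.8 grip 0.4 0.0
tool_pos: [0.5656, -0.0515, 0.1013]
t 34.3 pos [565.6 -51.5 101.3] rail 561.6 -84.49 yaw 3.37 tilt [ 2.e-04  4.e-04 -1.e+00] F [-0.7  5.4  3.9] Fy_rail 5.4 grip 0.145 3.0
```

```bash
python3 -m pendant '[[[0,-0.5,0],[0,0,0],1],[[0,0,0],[0,0,0],1],[[0,0,0],[0,0,0],1]]' 3|grep contact
python3 - <<'E'
from h import *
st()
E
```

```text
contact_force: [-0.8, 2.7, 4.7]
t 34.67 pos [565.6 -51.5 101.1] rail 561.7 -84.42 yaw 3.37 tilt [ 3.e-04 -1.e-04 -1.e+00] F [-0.8  2.7  4.7] Fy_rail 2.8 grip 0.147 3.0
```

```bash
python3 -m pendant '[[[0,-0.3,0],[0,0,0],1],[[0,0,0],[0,0,0],1],[[0,0,-4],[0,0,0],1],[[0,0,-8],[0,0,0],1],[[0,0,-15],[0,0,0],1],[[0,0,-20],[0,0,0],1],[[0,0,-25],[0,0,0],1],[[0,0,-30],[0,0,0],1],[[0,0,0],[0,0,0],1],[[0,0,0],[0,0,0],1]]' 20
python3 - <<'E'
from h import *
look("scene","s13")
go(401,-340,203)
E
```

```text
clock: 35.92
tool_pos: [0.5652, -0.051, 0.2026]
tcp_rot: [-0.0, 1.0, 0.029, -0.0]
contact_force: [-0.2, -0.4, -1.4]
grip_width: 0.145
grasp_force: 20.0
scene yellow [ 570.1 -106.4] [110.9  76. ] 3.7 1401 z 0.0719 rail x [510.1 617.4] y [-175.8 -103.6]
scene pink [ 5.656e+02 -1.000e-01] [110.1  74.5] 3.2 495 z 0.0716 rail x [512.6 618.1] y [-69.5   1.8]
scene stop [ 574.3 -193.2] [107.7  40.9] 3.3 984 z 0.0628 rail x [509.6 615.3] y [-245.8 -206.4]
scene mat [ 408.8 -332.6] [127.9 126.5] 7.7 3147 z 0.0041 rail x [328.2 450.9] y [-418.8 -294.3]
t 35.98 pos [565.1 -51.  202.2] rail 561.1 -83.91 yaw 3.37 tilt [-1.3e-03  3.0e-04 -1.0e+00] F [-0.   0.4 -1.8] Fy_rail 0.4 grip 0.149 20.0
tool shift [-180.8  278.9   -0.7]
```

```bash
python3 -m pendant '[[[-15,23,0],[0,0,0],1],[[-25,39,0],[0,0,0],1],[[-25,39,0],[0,0,0],1],[[-25,39,0],[0,0,0],1],[[-25,39,0],[0,0,0],1],[[-25,39,0],[0,0,0],1],[[-25,38,0],[0,0,0],1],[[-12,19,0],[0,0,0],1],[[0,0,0],[0,0,0],1],[[0,0,0],[0,0,0],1]]' 20|grep tool_pos
python3 - <<'E'
from h import *
go(404,-336,94)
E
python3 -m pendant '[[[0,0,30],[0,0,0],1],[[0,0,35],[0,0,0],1],[[0,0,25],[0,0,0],1],[[0,0,13],[0,0,0],1],[[0,0,4],[0,0,0],1],[[0,0,0],[0,0,0],1],[[0,0,0],[0,0,0],1]]'|grep -E "tool_pos|contact"
python3 - <<'E'
from h import *
st()
E
```

```text
tool_pos: [0.4051, -0.3354, 0.2024]
t 37.23 pos [ 405.1 -335.4  202.4] rail 384.8 -358.45 yaw 3.37 tilt [-8.e-04  1.e-03 -1.e+00] F [ 0.9 -0.7 -1.1] Fy_rail -0.7 grip 0.149 20.0
tool shift [ -1.1   0.7 108.4]
tool_pos: [0.4053, -0.3363, 0.0968]
contact_force: [0.2, 0.1, -2.0]
t 38.1 pos [ 405.3 -336.3   96.8] rail 385.0 -359.36 yaw 3.37 tilt [ 9.e-04 -1.e-03 -1.e+00] F [ 0.2  0.1 -2. ] Fy_rail 0.1 grip 0.143 20.0
```

```bash
python3 -m pendant '[[[0,0,2],[0,0,0],1],[[0,0,2],[0,0,0],1],[[0,0,0],[0,0,0],1],[[0,0,0],[0,0,0],1]]'|grep -E "tool_pos|contact"; python3 -m pendant '[[[0,0,0.7],[0,0,0],1],[[0,0,0],[0,0,0],1]]'|grep -E "tool_pos|contact"; python3 -m pendant '[[[0,0,0.6],[0,0,0],1],[[0,0,0],[0,0,0],1]]'|grep -E "tool_pos|contact"
```

```text
tool_pos: [0.4051, -0.3362, 0.0921]
contact_force: [-0.3, 0.2, -0.8]
tool_pos: [0.4051, -0.3362, 0.0921]
contact_force: [-1.2, -0.0, 10.3]
tool_pos: [0.4051, -0.3362, 0.0921]
contact_force: [-3.7, 2.1, 17.8]
```

```bash
python3 -m pendant '[[[0,0,-1.3],[0,0,0],0.6],[[0,0,0],[0,0,0],0.6],[[0,0,0],[0,0,0],0.6],[[0,0,0],[0,0,0],0.6],[[0,0,0],[0,0,0],0.6],[[0,0,-20],[0,0,0],0.6],[[0,0,-40],[0,0,0],0.6],[[0,0,-45],[0,0,0],0.6],[[0,0,-20],[0,0,0],0.6],[[0,0,0],[0,0,0],0.6]]'
python3 - <<'E'
from h import *
look("scene","s14"); look("top","t14")
E
```

```text
clock: 40.35
tool_pos: [0.4053, -0.3363, 0.2182]
tcp_rot: [0.001, 1.0, 0.029, 0.001]
contact_force: [0.4, 0.4, -0.9]
grip_width: 0.399
grasp_force: 0.0
scene yellow [ 570.7 -106.2] [111.4  75.6] 3.7 1422 z 0.0719 rail x [509.7 617.8] y [-175.6 -103.9]
scene pink [564.4  -0.8] [111.2  74.3] 3.9 1025 z 0.0719 rail x [509.4 618. ] y [-68.8   1.8]
scene blue [ 407.9 -337.8] [77.3 30.4] 6.8 435 z 0.0538 rail x [349.7 424.6] y [-374.9 -344.9]
scene stop [ 574.5 -192.6] [108.3  41. ] 2.7 974 z 0.0629 rail x [509.7 615.2] y [-245.9 -206.6]
scene mat [ 408.4 -332.5] [126.8 127.5] 7.5 2115 z 0.004 rail x [330.3 451.7] y [-419.5 -293.4]
scene rib [ 407.6 -337.4] [36.1 12.3] 9.9 156 z 0.1071 rail x [370.3 404.4] y [-366.3 -353.4]
top yellow [ 566.4 -106.2] [112.8  71.2] 3.9 960 z 0.0717 rail x [504.2 614.1] y [-173.5 -104.5]
top pink [561.2  -0.6] [110.8  70.7] 3.1 959 z 0.0721 rail x [505.9 613.6] y [-68.    1.3]
top stop [ 571.4 -191.9] [107.2  40.7] 3.2 450 z 0.0633 rail x [506.8 611.5] y [-245.  -205.7]
top mat [ 410.5 -326.3] [111.4 108.7] 8.1 397 z 0.0037 rail x [336.4 447.6] y [-394.3 -293.7]
```

View pics/s14.png

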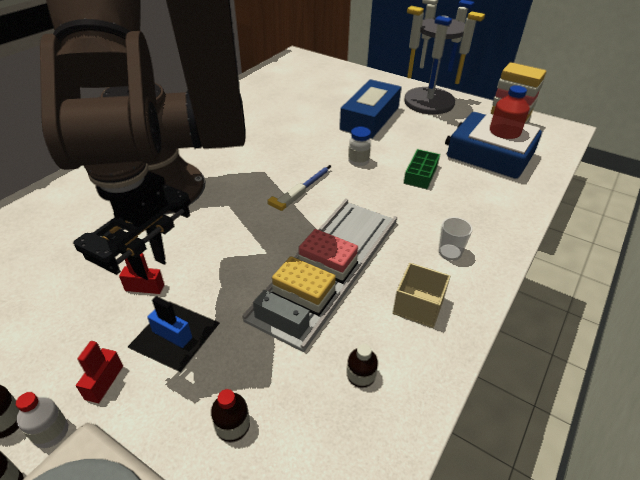

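The block stands upright on its mat (scene 168,327). Yellow and pink centres are 105.4 to 105.7 mm apart, against 106 expected for a 30 mm gap.

```bash
python3 -c "
from bench import job
print(job.sign_off())"
```

```text
the job is handed in; nothing more can be done
None
```

The job is handed in at about 40 s of the 72 s limit: both gaps are set one block wide, yellow did not visibly shift during the pink step, the blue block is upright on its mat, and the gripper is clear.

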